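# Lock the slide magazine into the loader

## Task

Push the slide magazine back with a fingertip until it is fully home against the back stop of the loader's bay, leaving its carrying handle alone. Then press the sprung catch bar down with one fingertip and, keeping it down the whole way, slide the bolt by its lug with the other fingertip fully home across the front of the magazine, and let go so that the catch springs back up. Nothing is to be taken hold of or lifted, and the other things stay where they are.

Things in the scene. Friction and masses are not known exactly. Their poses are not given: they have to be found in the camera images.
- loader: Slide loader, fixed: white deck plate 210 x 295 mm, 12 mm thick, turned by up to 20 degrees. Origin under the deck, on the table; x points away from the robot, y left, z up. All (x, y, z) in the other entries are mm in this frame. Deck: x -110..100, y -160..135. Bay on its left half, bolt and catch on its right half (y < 0), where only the lug is higher than z 58.
- magazine_center (a point): Centre (half-way up) of the slide magazine: loose black block, about 400 g, 80 deep (x) x 90 wide (y) x 50 mm tall, flat front with slide edges. Starts 15 to 35 mm short of the stop, with 3 mm play at each rail; home its centre is at (30, 55, 37). Push the front low (25 mm above the deck) near its middle, so it does not tip or skew. It slides at 3 to 8 N; standing out it blocks the bolt.
- bay_stop (a point): Foot of the back stop's face, at (70, 55, 12) in the loader's frame. The magazine is home when its back rests on this face. The stop is 40 mm tall. The bay's floor is the deck (z 12); low rails (tops z 27) guide the magazine at y -3..7 (from x -10 on) and y 103..113 (from x -47 on).
- handle: White carrying handle of the magazine, to be left alone: a bow 8 mm thick along y, 56 mm long, rising 19 mm above the magazine's top. Origin at the middle of the magazine's top face.
- catch_top (a point): Centre of the top of the catch bar: ribbed aluminium bar along y, 100 mm long (y), 26 mm wide (x), at (-76, -92, 58) when up. It sinks level wherever it is pressed, against a spring of 3 N at first and 6 N when fully down. A finger may slide along it while pressing.
- catch (a joint): How far the catch bar is pressed, m: 0 up (locks the bolt), 0.008 fully down on its stop. The bolt is free only when it is down by 0.0055 or more. Its tooth drops into a notch of the bolt every 13.3 mm, so it must be kept down all the way.
- bolt_lug (a point): Centre of the top of the bolt's lug: upright steel block 26 (x) x 14 mm (y) at (-21, -95 + travel, 72), on a bar along y (bar top z 39). 55 mm beyond the catch bar's centre line. Beside the lug's right (-y) face all is free above z 43: with the catch fully down (z 50), a second fingertip at the same height meets that face 22 mm below the lug's top and clears the bar by 11 mm.
- bolt (a joint): Travel of the bolt to the loader's +y (left), m: 0 to 0.002 at the start (open), 0.040 fully home on its end stop, its tip 26 mm across the magazine's front. Takes about 3 N to slide and stays where left. With the catch up it has only 2 mm play. Below 0.0375 it is not home and the catch does not spring up.
- oil: Bystander: small amber dropper bottle, 24 mm across, 50 mm tall, standing on the loader's deck at the near left corner. Origin at the centre of its underside.
- coverbox: Bystander: small white box of cover glasses, 26 x 26 x 18 mm, standing on the deck near its front edge, between the catch bar and the bay. Origin at the centre of its underside.
- stain: Bystander: white bottle, 44 mm across, 95 mm tall, on the table. Origin at the centre of its underside.
- buffer: Bystander: white bottle, 52 mm across, 110 mm tall, on the table. Origin at the centre of its underside.
- jar: Bystander: lidded glass jar, 56 mm across, 65 mm tall, on the table. Origin at the centre of its underside.
- mailer: Bystander: flat grey slide mailer, 85 x 34 x 18 mm, on the table. Origin at the centre of its underside.
- mouse: Bystander: black computer mouse, about 75 x 60 x 30 mm, on the table. Origin at the centre of its underside.
- magazine: The same magazine; origin at the centre of its underside, x to the back.

How it is judged:
On the way, in this order (a step that is already met when the one before it is completed fails the run):
1. the magazine is pushed home against the back stop (x of magazine_center in the frame of loader above 0.0265 m and z of magazine_center in the frame of loader below 0.041 m), for 0.2 s.
2. a finger keeps the catch down while a finger slides the bolt (value of joint catch above 0.005 m and value of joint bolt between 0.01 and 0.032 m and contact force between the fingers and catch above 0.5 N and contact force between the fingers and bolt above 0.5 N).
At the end, for the whole second after the job is handed in: the bolt is home (within 3 mm of its end stop), the catch is up again (within 2 mm), and the magazine stands on the bay floor, at rest, within 3.5 mm of the back stop (all of step 1 and value of joint bolt above 0.037 m and value of joint catch below 0.002 m and linear speed of magazine below 0.02 m/s); the robot touches nothing.
It fails at once if the catch is let up while the bolt is part-way (value of joint bolt between 0.008 and 0.032 m and value of joint catch below 0.003 m).
It fails at once if the magazine is lifted or tipped (z of magazine_center in the frame of loader above 0.047 m or angle between magazine_center's own z axis and vertical above 0.2 rad).
It fails at once if the magazine's handle is touched by a finger (contact force between the fingers and handle above 1 N).
It fails at once if another thing is pushed aside by more than 25 mm, lifted or tipped (distance of any of oil, coverbox, stain, buffer, jar, mailer, mouse from where it was at the start of the episode above 0.025 m or angle between any of oil, coverbox, stain, buffer, jar, mailer, mouse's own z axis and vertical above 0.4 rad).
It also fails if it takes over 45 s, if anything falls off the work surface, if the arm or the gripper's body presses on something with over 40 N, if the wrist force passes 120 N, or if a joint passes its speed limit or range.

## Robot

A 7-joint arm with a two-finger parallel gripper is mounted at the origin on the work surface. World frame = base frame: x ahead of the robot, y to its left, z up, the work surface at z = 0. Lengths are in m, angles in rad, forces in N, time in s.
With the tool pointing down it reaches from about 0.4 to 0.9 m from the base axis. Payload 5.5 kg.
Tool frame: the origin (TCP) lies between the finger pads; the fingertips stand 22 mm ahead of it and the grasp point (between the pads) lies 3 mm ahead of it (ctrl.tip_extent is the distance from the TCP to the fingertips, in m); z points along the fingers, y is the line along which they close (so a half turn about z gives the same grasp; the last joint's range is limited). The gripper opens to 85 mm and grips with 20 to 120 N. Pads are 22 mm wide; open, the fingers measure 114 mm over their backs; the gripper's body (76 mm by 85 mm) begins 54 mm behind the grasp point. The pads swing forward as they close: fully open they stand 13 mm farther back than shut.
Start: joints at [-0.856, 0.501, -0.427, 1.55, 0.221, 1.138, -0.21], TCP at [0.284, 0.585, 0.253] pointing down, gripper open.
Joint ranges: [-2.88, 2.88], [-0.31, 2.03], [-1.54, 1.56], [0.2, 2.42], [-1.41, 4.55], [0.19, 2.02], [-2.57, 2.57]. Speed limits (rad/s): [2.57, 2.57, 3.14, 3.14, 3.14, 3.14, 3.14].

## Interface

Orientations are given as a unit quaternion [x, y, z, w].
In Python, from workcell import ctrl gives the robot as it stands. The module is installed in compiled form; this text tells all that it offers.
- The arm moves only by the shell command python3 -m inch 'ROWS' [OPENING] [FORCE]. ROWS is text: rows parted by semicolons, each of 6 numbers parted by spaces: the shift along the tool's x, y, z each as a share of 750 mm, from -1 to 1, then the turn, a rotation vector about the tool's x, y, z each as a share of pi/2 rad, from -1 to 1. A call has 1 to 10 rows; each row is the pose to reach, as a shift and turn from the pose commanded when the call began, along the tool's axes at that moment; what a row does not reach only later rows make up. A row lasts 1/12 s, in which the tool goes at most 41.7 mm and 7.16 degrees, less where a joint would pass 70% of its speed; a pose out of reach is approached as far as the arm can. A call with a number of a shift or a turn outside -1 to 1 is refused whole. A call with a gripper value outside its range is refused whole. OPENING is the opening, from 0 (shut) to 1 (fully open), set as the call begins (- or left out, the last holds). The fingers move at their own pace and stop on an object; FORCE is the grip in N (left out, the last holds). Time passes only in rows, so rows that repeat a pose let the fingers close. It gives the time, the measured TCP pose, the force, the opening and the grip force at its end, in the units of the state.
- ctrl.get_state(): the state, without advancing time (a new reading comes with each control period).
- ctrl.grab_frame(name): name is "scene" or "top" or "wrist"; returns a dict with "img" (384x512x3 uint8, red, green, blue), "K" (3x3 intrinsics, pixels), "k1" (the pictures are not rectified: a ray, as slopes to the right and down, at radius r is drawn at 1 + k1 r^2 times it, then the intrinsics apply), "xyz" and "rotation" of the camera in the world. Camera axes: x right, y down, z forward; pixel columns grow to the right and rows downward; lengths in m; the calibration is good to about 2 mm. A picture is of the moment at which its call begins. There is no depth.
- ctrl.finish_job(): hands the job in; it is judged then, once.
The state is a dict: "time_s": time; "q": joint angles; "dq": joint speeds; "tau": joint torques, N m; "position": TCP position; "eef_rot": TCP orientation; "force": force on the tool from outside, world axes, zero at the start; "ft_torque": the same for the moment, N m; "width": finger opening in m; "finger_force": force on a finger pad.
Only numpy, scipy, OpenCV 4.12 (cv2) and the standard library are available. Lean on these libraries where they do the work, as an engineer would, in place of code of your own. Each camera call takes 0.05 s, during which the arm holds its last target. There are 200 camera calls.

## Working session

There is one attempt and no reset: what is moved stays moved. The work goes in short steps, Python scripts to look and compute and a shell command to move; the robot and the scene stay as the last step left them, time stands still between calls to the robot, and variables do not carry over. Pictures are saved under pics/ and viewed, at most 10 in all, crops included, and the job is handed in when it is done.

```bash
mkdir -p pics; cat > h.py <<'E'
import numpy as np, cv2, pickle
from scipy.spatial.transform import Rotation as R
from workcell import ctrl
def rot(f):
    r=np.array(f["rotation"],float)
    return r.reshape(3,3) if r.size==9 else R.from_quat(r).as_matrix()
def ray(f,u,v):
    K=np.array(f["K"]);d=np.array([(u-K[0,2])/K[0,0],(v-K[1,2])/K[1,1]]);s=d.copy()
    for _ in range(30): s=d/(1+f["k1"]*(s@s))
    w=rot(f)@np.array([s[0],s[1],1]);return np.array(f["xyz"],float),w
def atz(f,u,v,z):
    o,w=ray(f,u,v);return o+w*(z-o[2])/w[2]
def proj(f,p):
    c=rot(f).T@(np.array(p,float)-np.array(f["xyz"]));s=c[:2]/c[2];s=s*(1+f["k1"]*(s@s));K=np.array(f["K"])
    return np.array([K[0,0]*s[0]+K[0,2],K[1,1]*s[1]+K[1,2]])
E
python3 - <<'E'
from h import *
F={}
for n in ("scene","top"):
    F[n]=ctrl.grab_frame(n); f=F[n]
    print(n,np.round(f["K"],1).tolist(),f["k1"],f["xyz"],np.round(rot(f),3).tolist())
    cv2.imwrite(f"pics/{n}0.png",f["img"][:,:,::-1])
pickle.dump(F,open("f0.pkl","wb"))
s=ctrl.get_state();print({k:np.round(v,3).tolist() for k,v in s.items()},ctrl.tip_extent)
a=[cv2.resize(F[n]["img"][:,:,::-1],(800,600),interpolation=cv2.INTER_CUBIC) for n in F]
cv2.imwrite("pics/s.png",a[0]);cv2.imwrite("pics/t.png",a[1])
E
```

```text
scene [[433.1, 0.0, 250.1], [0.0, 433.1, 199.2], [0.0, 0.0, 1.0]] -0.06523398480922986 [0.96426386 0.3653346  0.9327175 ] [[-0.662, 0.619, -0.421], [0.749, 0.55, -0.37], [0.003, -0.561, -0.828]]
top [[358.5, 0.0, 251.6], [0.0, 358.5, 188.9], [0.0, 0.0, 1.0]] -0.10348797993344105 [0.4457647  0.0030654  0.99366552] [[-0.02, -0.997, 0.072], [-1.0, 0.019, -0.014], [0.013, -0.072, -0.997]]
{'time_s': 0.1, 'q': [-0.856, 0.502, -0.427, 1.551, 0.221, 1.138, -0.21], 'dq': [-0.001, -0.003, -0.001, -0.001, 0.001, 0.0, -0.0], 'tau': [-0.01, -57.081, -5.838, -28.175, 0.011, 0.005, -0.0], 'position': [0.284, 0.584, 0.252], 'eef_rot': [0.224, 0.975, -0.001, -0.0], 'force': [0.571, 0.837, 0.412], 'ft_torque': [-0.019, 0.013, -0.003], 'finger_force': 0.0, 'width': 0.085} 0.022
```

View pics/s.png

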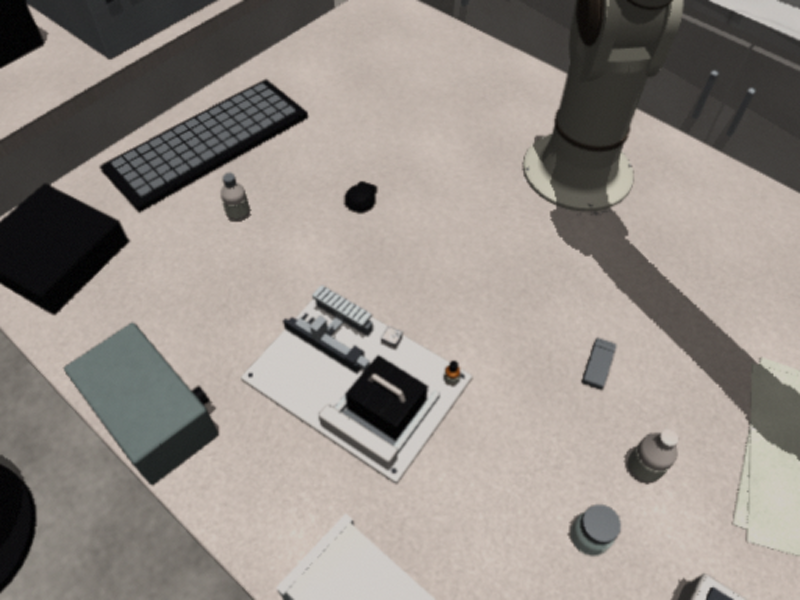

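View pics/t.png

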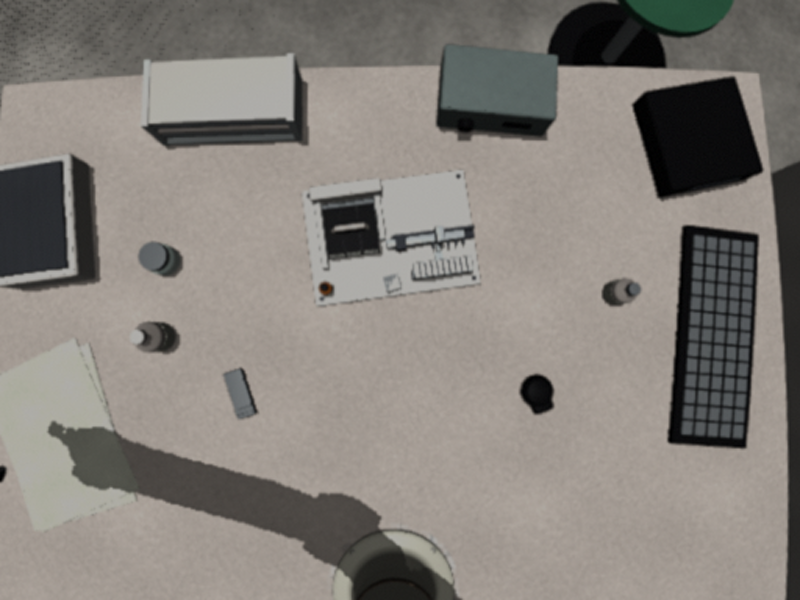

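The scene view shows the loader at about (355,385) and the top view at about (390,237), with the magazine in its left bay, oil at (326,288) and coverbox at (392,283). I'll enlarge both.

```bash
python3 - <<'E'
from h import *
F=pickle.load(open("f0.pkl","rb"))
a=F["top"]["img"][100:205,185:320,::-1];b=F["scene"]["img"][175:315,150:310,::-1]
cv2.imwrite("pics/tc.png",cv2.resize(a,None,fx=5.7,fy=5.7,interpolation=cv2.INTER_CUBIC))
cv2.imwrite("pics/sc.png",cv2.resize(b,None,fx=4,fy=4,interpolation=cv2.INTER_CUBIC))
E
```

```text
(no output)
```

View pics/tc.png

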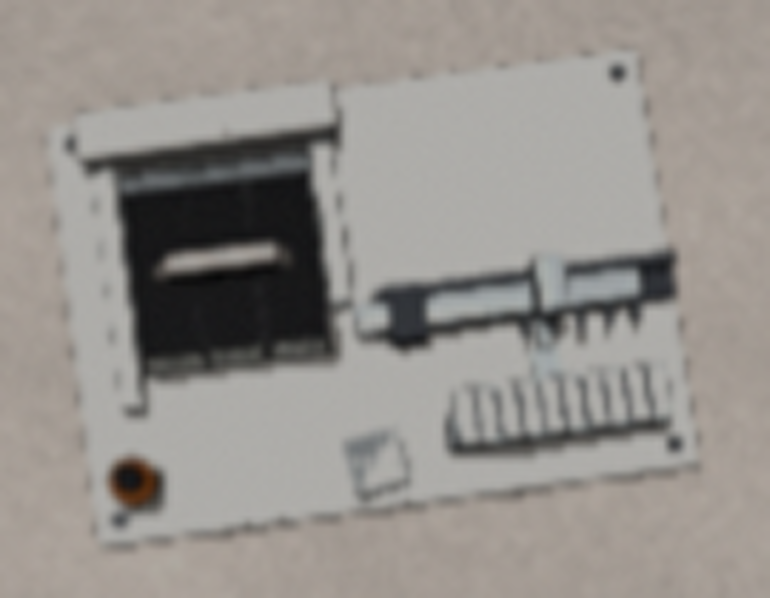

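View pics/sc.png

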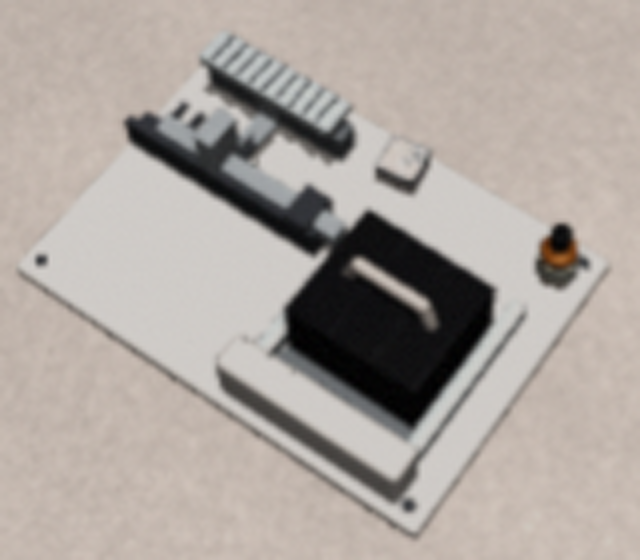

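Top crop: deck corners at (55,127), (635,52), (697,465), (102,547); catch bar about (557,405); lug about (548,265). Scene crop: corners at (20,268), (416,535), (608,264). Next I'll fit the loader pose from these.

```bash
cat >> h.py <<'E'
def L2W(P,p):
    p=np.array(p,float)/1000;c,s=np.cos(P[2]),np.sin(P[2])
    return np.array([P[0]+c*p[0]-s*p[1],P[1]+s*p[0]+c*p[1],p[2]])
def W2L(P,p):
    d=np.array(p[:2])-P[:2];c,s=np.cos(P[2]),np.sin(P[2])
    return 1000*np.array([c*d[0]+s*d[1],-s*d[0]+c*d[1],p[2]])
E
python3 - <<'E'
from h import *
from scipy.optimize import least_squares
F=pickle.load(open("f0.pkl","rb"))
T=lambda x,y:(x+.5)/5.7-.5+np.array(0)+185 if 0 else ((x+.5)/5.7-.5+185,(y+.5)/5.7-.5+100)
S=lambda x,y:((x+.5)/4-.5+150,(y+.5)/4-.5+175)
obs=[("top",T(55,127),(100,135,12)),("top",T(635,52),(100,-160,12)),("top",T(697,465),(-110,-160,12)),("top",T(102,547),(-110,135,12)),
("scene",S(20,268),(100,-160,12)),("scene",S(416,535),(100,135,12)),("scene",S(608,264),(-110,135,12))]
for use in (["top","scene"],["top"],["scene"]):
    r=least_squares(lambda P:np.concatenate([proj(F[n],L2W(P,l))-uv for n,uv,l in obs if n in use]),[.6,0,0])
    print(use,r.x,np.round(r.fun.reshape(-1,2),1).tolist())
    if len(use)==2: P=r.x;np.save("P.npy",P)
for nm,n,uv,z in [("lug","top",T(548,265),72),("catch","top",T(557,402),58),("catchL","top",T(460,415),58),("cover","top",T(376,460),18+12),("oil","top",T(133,480),62),
 ("magBL","top",T(122,190),62),("magBR","top",T(312,176),62),("magFL","top",T(146,362),62),("magFR","top",T(330,345),62),
 ("lugS","scene",S(215,125),72),("magS_FR","scene",S(370,212),62),("magS_FL","scene",S(494,293),62),("magS_BR","scene",S(290,310),62),("magS_BL","scene",S(418,388),62)]:
    print(nm,np.round(W2L(P,atz(F[n],*uv,z/1000)),1))
s=ctrl.get_state();M=R.from_quat(s["eef_rot"]).as_matrix();print(M.round(3))
E
```

```text
['top', 'scene'] [0.6246605  0.00576206 0.11527192] [[-2.1, -0.3], [0.4, -0.7], [0.6, 0.4], [-1.2, 0.3], [-1.8, -1.0], [-0.4, -0.0], [0.9, -1.0]]
['top'] [0.62448265 0.00412346 0.11399789] [[-1.5, -0.4], [1.0, -0.6], [1.1, 0.5], [-0.6, 0.3]]
['scene'] [0.62502278 0.00746169 0.11570575] [[-1.4, -0.4], [0.1, 0.6], [1.4, -0.5]]
lug [-12.8 -93.4  72. ]
catch [-74.4 -90.1  58. ]
catchL [-74.4 -44.8  58. ]
cover [-87.2  -4.2  30. ]
oil [-84.5 107.9  62. ]
magBL [50.2 96.3 62. ]
magBR [44.9  8.1 62. ]
magFL [-31.2  95.2  62. ]
magFR [-34.8  10.3  62. ]
lugS [-21.3 -93.4  72. ]
magS_FR [-30.2  13.3  62. ]
magS_FL [-27.2 101.3  62. ]
magS_BR [47.4 13.4 62. ]
magS_BL [45.4 99.3 62. ]
[[-0.9    0.437 -0.001]
 [ 0.437  0.9   -0.002]
 [ 0.    -0.002 -1.   ]]
```

```bash
cat >> h.py <<'E'
P=np.load("P.npy")
def goto(l,yaw=None):
    "row for TCP at loader-frame l (mm), tool down, tool y at loader yaw offset"
    s=ctrl.get_state();M=R.from_quat(s["eef_rot"]).as_matrix()
    a=P[2]; y=np.array([np.cos(a),np.sin(a),0]);z=np.array([0,0,-1.]);x=np.cross(y,z)
    G=np.stack([x,y,z],1)
    d=M.T@(L2W(P,l)-s["position"]);r=R.from_matrix(M.T@G).as_rotvec()
    print("row",np.round(d/.75,4),np.round(r/(np.pi/2),4))
def st():
    s=ctrl.get_state();print("t",round(s["time_s"],2),"L",W2L(P,s["position"]).round(1),"F",np.round(s["force"],1),"w",round(float(s["width"]),4),"tip",ctrl.tip_extent)
E
python3 -c "
from h import *
goto((-62,55,180));st()"
```

```text
row [-0.6368 -0.4777  0.0973] [-1.10e-03  6.00e-04  6.39e-01]
t 0.1 L [-272.3  613.9  252.3] F [0.6 0.8 0.4] w 0.0854 tip 0.022
```

```bash
R='-0.637 -0.478 0.097 0 0 0.639'; python3 -m inch '-0.637 -0.478 0.097 0 0 0.639;-0.637 -0.478 0.097 0 0 0.639;-0.637 -0.478 0.097 0 0 0.639;-0.637 -0.478 0.097 0 0 0.639;-0.637 -0.478 0.097 0 0 0.639;-0.637 -0.478 0.097 0 0 0.639;-0.637 -0.478 0.097 0 0 0.639;-0.637 -0.478 0.097 0 0 0.639;-0.637 -0.478 0.097 0 0 0.639;-0.637 -0.478 0.097 0 0 0.639' 0 20; python3 -c "
from h import *
goto((-62,55,130));st()"
```

```text
time_s: 0.93
position: [0.4733, 0.2151, 0.2026]
eef_rot: [0.665, 0.747, -0.0, 0.0]
force: [0.6, -0.2, -0.1]
width: -0.0
finger_force: 0.0
row [-0.2271  0.0858  0.0969] [-0.0001  0.0001 -0.0003]
t 0.93 L [-126.3  225.4  202.6] F [ 0.6 -0.2 -0.1] w -0.0 tip 0.022
```

```bash
python3 -m inch '-0.227 0.086 0.097 0 0 0;-0.227 0.086 0.097 0 0 0;-0.227 0.086 0.097 0 0 0;-0.227 0.086 0.097 0 0 0;-0.227 0.086 0.097 0 0 0;-0.227 0.086 0.097 0 0 0;-0.227 0.086 0.097 0 0 0' ; python3 - <<'E'
from h import *
goto((-62,55,45));st()
f=ctrl.grab_frame("wrist");g=ctrl.grab_frame("scene");pickle.dump((f,g),open("f1.pkl","wb"))
a=cv2.resize(f["img"],(400,300));b=cv2.resize(g["img"][150:300,140:340],(400,300),interpolation=cv2.INTER_CUBIC)
cv2.imwrite("pics/w1.png",np.hstack([a,b])[:,:,::-1])
E
```

```text
time_s: 1.52
position: [0.5562, 0.0527, 0.1288]
eef_rot: [0.667, 0.745, -0.001, -0.001]
force: [-0.0, 1.0, -0.1]
width: 0.0005
finger_force: 0.0
row [0.0008 0.0011 0.1117] [-0.0017  0.0005 -0.003 ]
t 1.52 L [-62.6  54.5 128.8] F [-0.   1.  -0.1] w 0.0005 tip 0.022
```

View pics/w1.png

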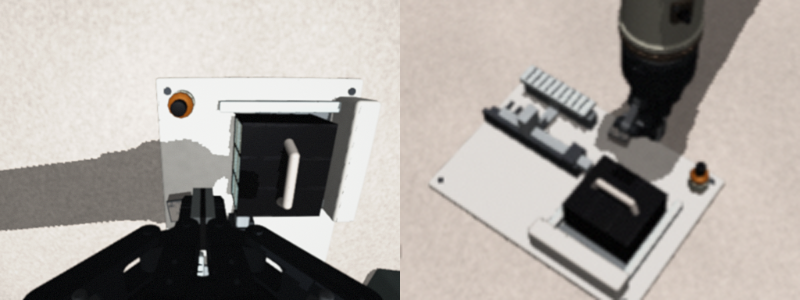

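Wrist view: closed fingertips at about (203,190), in front of the magazine's front edge (x≈233); oil at (180,103) is clear. I'll use the deck's left corners, (157,79) and (361,79), as a cross-check and then descend.

```bash
python3 - <<'E'
from h import *
f,g=pickle.load(open("f1.pkl","rb"))
for uv,z in [((157,79),12),((361,79),12),((233,114),62),((234,214),62),((335,122),62),((321,215),62)]:
    print(W2L(P,atz(f,uv[0]*1.28+.14,uv[1]*1.28+.14,z/1000)).round(1))
E
python3 -m inch '0 0 0.06 0 0 0;0.001 0.001 0.112 0 0 0;0.001 0.001 0.112 0 0 0;0.001 0.001 0.112 0 0 0;0.001 0.001 0.112 0 0 0';python3 -c "
from h import *
st();goto((-52,55,45))"
```

```text
[-106.8  131.7   12. ]
[ 96.3 133.   12. ]
[-37.8 105.6  62. ]
[-33.1  11.8  62. ]
[47.2 99.3 62. ]
[50.4  9.5 62. ]
time_s: 2.03
position: [0.5581, 0.0576, 0.0478]
eef_rot: [0.664, 0.747, 0.001, 0.0]
force: [1.0, -0.0, 1.1]
width: 0.0001
finger_force: 0.0
t 2.03 L [-60.2  59.2  47.8] F [ 1.  -0.   1.1] w 0.0001 tip 0.022
row [-0.0056  0.0109  0.0038] [ 0.0011 -0.0004  0.0012]
```

```bash
python3 -m inch '-0.002 0.006 0.004 0 0 0;-0.005 0.011 0.004 0 0 0;-0.005 0.015 0.004 0 0 0;-0.005 0.018 0.004 0 0 0;-0.005 0.021 0.004 0 0 0;-0.005 0.024 0.004 0 0 0;-0.005 0.027 0.004 0 0 0;-0.005 0.027 0.004 0 0 0';python3 -c "
from h import *
st()"
```

```text
time_s: 2.7
position: [0.5731, 0.0537, 0.0448]
eef_rot: [0.665, 0.746, -0.004, -0.003]
force: [-19.6, -2.9, 26.4]
width: 0.0001
finger_force: 16.1
t 2.7 L [-45.7  53.5  44.8] F [-19.6  -2.9  26.4] w 0.0001 tip 0.022
```

```bash
python3 -m inch '0 -0.003 -0.004 0 0 0;0 -0.008 -0.016 0 0 0;0 -0.008 -0.016 0 0 0;0 -0.008 -0.016 0 0 0;0 -0.008 -0.016 0 0 0';python3 - <<'E'
from h import *
st()
f=ctrl.grab_frame("wrist");g=ctrl.grab_frame("scene");pickle.dump((f,g),open("f2.pkl","wb"))
st()
a=cv2.resize(f["img"],(400,300));b=cv2.resize(g["img"][190:290,190:323],(400,300),interpolation=cv2.INTER_CUBIC)
cv2.imwrite("pics/w2.png",np.hstack([a,b])[:,:,::-1])
E
```

```text
time_s: 3.12
position: [0.5726, 0.0542, 0.0556]
eef_rot: [0.665, 0.747, 0.001, 0.0]
force: [0.9, -0.4, 0.2]
width: 0.0005
finger_force: 0.0
t 3.12 L [-46.1  54.1  55.6] F [ 0.9 -0.4  0.2] w 0.0005 tip 0.022
t 3.22 L [-46.6  54.1  55. ] F [0.  0.4 0.2] w -0.0001 tip 0.022
```

View pics/w2.png

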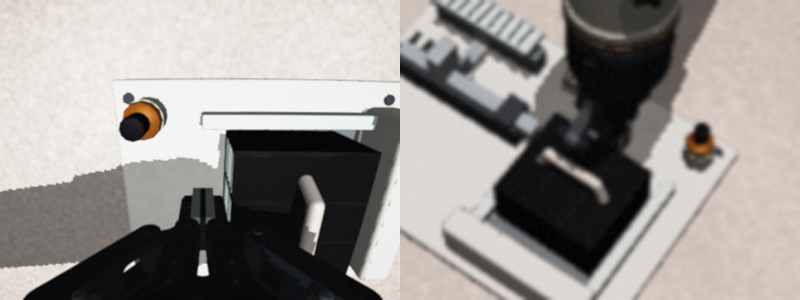

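Fingers at (203,190) stand just before the magazine's front (x≈226), everything upright. The upward force was from the shut tips touching the deck: shut, they reach about 33–35 mm below the TCP. Now about 21 mm up, so I push.

```bash
python3 -m inch '0 0.004 0 0 0 0;0 0.008 0 0 0 0;0 0.012 0 0 0 0;0 0.015 0 0 0 0;0 0.018 0 0 0 0;0 0.018 0 0 0 0';python3 -c "
from h import *
st()"
```

```text
time_s: 3.72
position: [0.5842, 0.0554, 0.0546]
eef_rot: [0.665, 0.747, -0.001, -0.001]
force: [-4.5, -1.4, 2.2]
width: -0.0003
finger_force: 2.3
t 3.72 L [-34.5  54.   54.6] F [-4.5 -1.4  2.2] w -0.0003 tip 0.022
```

```bash
python3 -m inch '0 0.003 0 0 0 0;0 0.006 0 0 0 0;0 0.009 0 0 0 0;0 0.011 0 0 0 0;0 0.011 0 0 0 0';python3 -c "
from h import *
st()"
```

```text
time_s: 4.13
position: [0.5938, 0.0567, 0.0548]
eef_rot: [0.665, 0.747, 0.0, -0.0]
force: [-1.4, -0.6, -1.2]
width: 0.0001
finger_force: 0.9
t 4.13 L [-24.8  54.1  54.8] F [-1.4 -0.6 -1.2] w 0.0001 tip 0.022
```

```bash
python3 -m inch '0 0.003 0 0 0 0;0 0.006 0 0 0 0;0 0.009 0 0 0 0;0 0.009 0 0 0 0';python3 -c "
from h import *
st()"
```

```text
time_s: 4.47
position: [0.5957, 0.0565, 0.0546]
eef_rot: [0.665, 0.747, -0.004, -0.003]
force: [-14.6, -2.6, 10.9]
width: 0.0001
finger_force: 7.7
t 4.47 L [-22.9  53.7  54.6] F [-14.6  -2.6  10.9] w 0.0001 tip 0.022
```

```bash
python3 -m inch '0 0 0 0 0 0;0 -0.01 0 0 0 0;0 -0.03 0 0 0 0;0 -0.03 -0.05 0 0 0;0 -0.03 -0.1 0 0 0;0 -0.03 -0.127 0 0 0;0 -0.03 -0.127 0 0 0' 0;python3 - <<'E'
from h import *
st();goto((-48,-117,140))
f=ctrl.grab_frame("wrist");g=ctrl.grab_frame("scene");pickle.dump((f,g),open("f3.pkl","wb"))
a=cv2.resize(f["img"],(400,300));b=cv2.resize(g["img"][190:290,190:323],(400,300),interpolation=cv2.INTER_CUBIC)
cv2.imwrite("pics/w3.png",np.hstack([a,b])[:,:,::-1])
E
```

```text
time_s: 5.05
position: [0.5832, 0.0555, 0.1567]
eef_rot: [0.665, 0.747, 0.005, 0.004]
force: [-0.2, -0.2, -0.4]
width: -0.0002
finger_force: 0.0
t 5.05 L [-35.4  54.2 156.7] F [-0.2 -0.2 -0.4] w -0.0002 tip 0.022
row [-0.2282 -0.017   0.022 ] [ 0.0084 -0.0002 -0.    ]
```

View pics/w3.png

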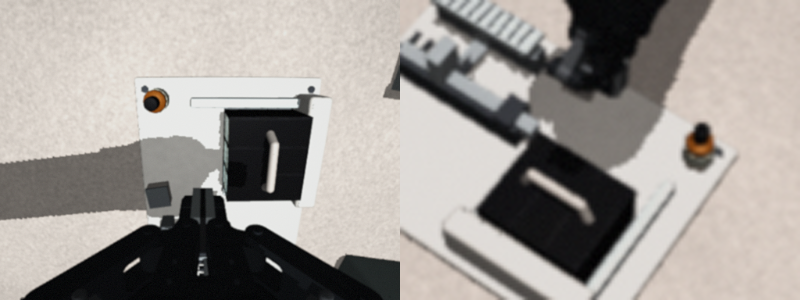

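Magazine (200 px tall block at x 222–312 in the wrist view) sits against the stop with no gap; coverbox (158,195) and oil undisturbed. On to the catch, opening about 40 mm.

```bash
python3 -m inch '-0.055 -0.017 0 0.008 0 0;-0.11 -0.017 0 0.008 0 0;-0.165 -0.017 0.01 0.008 0 0;-0.232 -0.017 0.022 0.008 0 0;-0.232 -0.017 0.022 0.008 0 0;-0.232 -0.017 0.022 0.008 0 0;-0.232 -0.017 0.022 0.008 0 0;-0.232 -0.017 0.022 0.008 0 0;-0.232 -0.017 0.022 0.008 0 0;-0.232 -0.017 0.022 0.008 0 0' 0.47;python3 - <<'E'
from h import *
st();goto((-48.5,-120,105))
f=ctrl.grab_frame("wrist");g=ctrl.grab_frame("scene");pickle.dump((f,g),open("f4.pkl","wb"))
cv2.imwrite("pics/w4.png",cv2.resize(f["img"],(800,600),interpolation=cv2.INTER_CUBIC)[:,:,::-1])
E
```

```text
time_s: 5.98
position: [0.5854, -0.1174, 0.1338]
eef_rot: [0.664, 0.748, -0.004, -0.004]
force: [0.6, -0.7, 1.4]
width: 0.0397
finger_force: 0.0
t 5.98 L [ -53.1 -117.8  133.8] F [ 0.6 -0.7  1.4] w 0.0397 tip 0.022
row [-0.003   0.0066  0.0384] [-0.0079 -0.0005  0.0019]
```

View pics/w4.png

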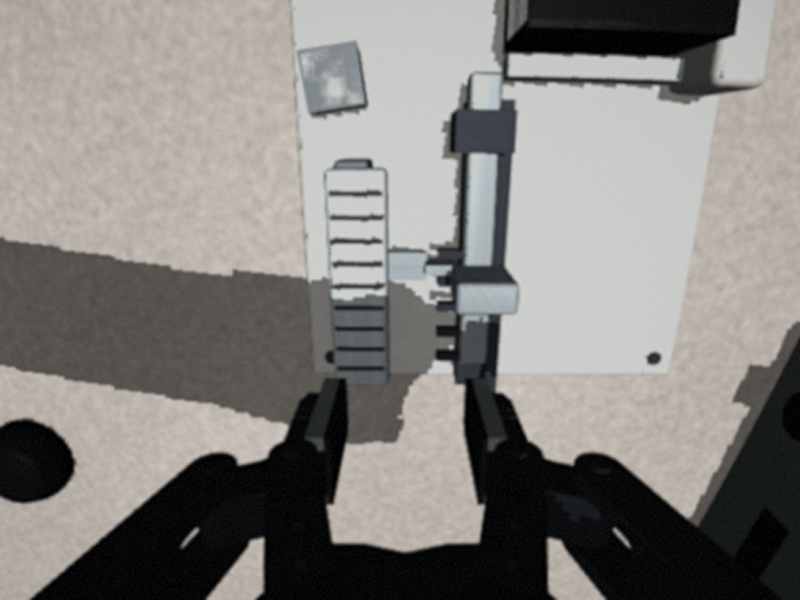

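Wrist view: catch top corners (325,168),(387,168) to (335,382),(387,382); lug top (458,284)–(517,312); fingertips at (334,382) and (479,382), still above and right of the parts.

```bash
python3 - <<'E'
from h import *
f,g=pickle.load(open("f4.pkl","rb"));s=.64
for nm,uv,z in [("catch LL",(325,168),58),("catch LR",(387,168),58),("catch RL",(335,382),58),("catch RR",(387,382),58),("lug fl",(458,284),72),("lug fr",(517,284),72),("lug nl",(458,312),72),("lug nr",(517,312),72),
 ("deck nr",(315,373),12),("deck fr",(668,374),12),
 ("tipLi",(346,380),105),("tipLo",(322,380),105),("tipRi",(467,380),105),("tipRo",(493,380),105)]:
    print(nm,W2L(P,atz(f,(uv[0]+.5)*s-.5,(uv[1]+.5)*s-.5,z/1000)).round(1))
E
```

```text
catch LL [-86.9 -43.5  58. ]
catch LR [-61.7 -43.5  58. ]
catch RL [ -87.1 -141.    58. ]
catch RR [ -62.5 -140.7   58. ]
lug fl [-32.5 -88.2  72. ]
lug fr [ -8.5 -88.   72. ]
lug nl [ -32.  -100.3   72. ]
lug nr [  -7.5 -100.1   72. ]
deck nr [-106.8 -160.2   12. ]
deck fr [  99.8 -159.5   12. ]
tipLi [ -74.6 -114.7  105. ]
tipLo [ -83.3 -114.8  105. ]
tipRi [ -31.3 -114.2  105. ]
tipRo [ -22.  -114.1  105. ]
```

```bash
python3 -m inch '-0.001 0.007 0.01 -0.004 0 0;-0.002 0.0075 0.025 -0.004 0 0;-0.002 0.0075 0.04 -0.004 0 0;-0.002 0.0075 0.04 -0.004 0 0;-0.002 0.0075 0.04 -0.004 0 0' 0.53;python3 -c "
from h import *
st();goto((-47.3,-119,95))"
```

```text
time_s: 6.5
position: [0.5892, -0.1203, 0.1021]
eef_rot: [0.665, 0.747, -0.003, -0.004]
force: [0.6, 1.0, -0.2]
width: 0.0452
finger_force: 0.0
t 6.5 L [ -49.7 -121.1  102.1] F [ 0.6  1.  -0.2] w 0.0452 tip 0.022
row [0.0028 0.0033 0.0094] [-0.0061 -0.0006 -0.    ]
```

```bash
python3 -m inch '0.001 0.002 0.004 -0.003 0 0;0.001 0.002 0.008 -0.003 0 0;0.001 0.002 0.012 -0.003 0 0;0.001 0.002 0.014 -0.003 0 0;0.001 0.002 0.014 -0.003 0 0';python3 -c "
from h import *
st()"; python3 -m inch '0 0 0.003 0 0 0;0 0 0.005 0 0 0;0 0 0.005 0 0 0';python3 -c "
from h import *
st()"
```

```text
time_s: 6.92
position: [0.5917, -0.1195, 0.093]
eef_rot: [0.665, 0.747, -0.001, -0.001]
force: [0.3, -0.0, -1.2]
width: 0.0453
finger_force: 0.0
t 6.92 L [ -47.2 -120.6   93. ] F [ 0.3 -0.  -1.2] w 0.0453 tip 0.022
time_s: 7.17
position: [0.5918, -0.1195, 0.0893]
eef_rot: [0.665, 0.747, -0.001, -0.001]
force: [-1.0, -0.7, -0.7]
width: 0.0451
finger_force: 0.0
t 7.17 L [ -47.1 -120.6   89.3] F [-1.  -0.7 -0.7] w 0.0451 tip 0.022
```

```bash
for i in 1; do python3 -m inch '0 0 0.003 0 0 0;0 0 0.005 0 0 0;0 0 0.005 0 0 0' >/dev/null;python3 -c "
from h import *
st()";python3 -m inch '0 0 0.003 0 0 0;0 0 0.005 0 0 0;0 0 0.005 0 0 0' >/dev/null;python3 -c "
from h import *
st()"; done
```

```text
t 7.42 L [ -47.2 -120.6   85.4] F [-0.2 -0.1  0. ] w 0.0453 tip 0.022
t 7.67 L [ -47.2 -120.6   81.6] F [ 0.4  0.1 -0.2] w 0.0452 tip 0.022
```

```bash
python3 -m inch '0 0 0.003 0 0 0;0 0 0.005 0 0 0;0 0 0.005 0 0 0' >/dev/null;python3 - <<'E'
from h import *
st()
f=ctrl.grab_frame("wrist");pickle.dump(f,open("f5.pkl","wb"))
g=ctrl.grab_frame("scene")
a=cv2.resize(f["img"][120:400,120:400],(500,500),interpolation=cv2.INTER_CUBIC);b=cv2.resize(g["img"][160:240,185:233],(300,500),interpolation=cv2.INTER_CUBIC)
cv2.imwrite("pics/w5.png",np.hstack([a,b])[:,:,::-1])
E
```

```text
t 7.92 L [ -47.1 -120.6   77.9] F [ 0.2  0.3 -0. ] w 0.0453 tip 0.022
```

View pics/w5.png

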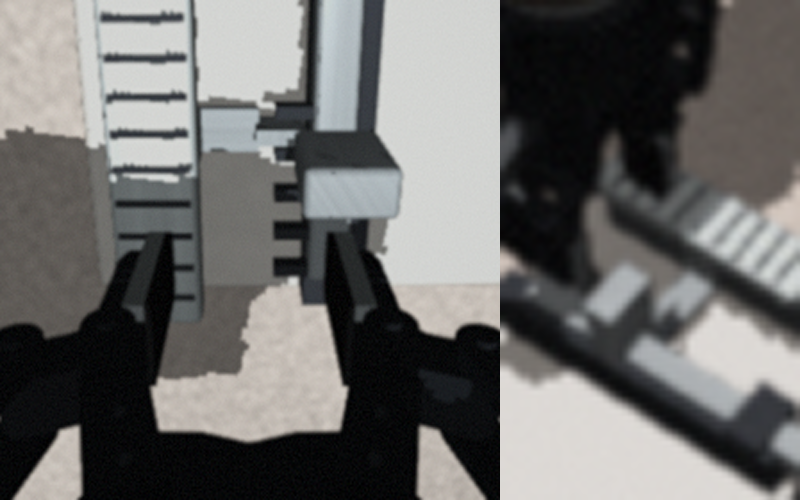

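The left finger (155,235) is above the catch bar and the right one (345,235) behind the lug (300–400), both well placed; no contact yet. I continue down.

```bash
python3 -m inch '0 0 0.003 0 0 0;0 0 0.004 0 0 0;0 0 0.004 0 0 0' >/dev/null;python3 -c "
from h import *
st()";python3 -m inch '0 0 0.002 0 0 0;0 0 0.004 0 0 0;0 0 0.004 0 0 0' >/dev/null;python3 -c "
from h import *
st()"
```

```text
t 8.27 L [ -46.7 -120.8   75.5] F [-0.7  0.7  3.9] w 0.0455 tip 0.022
t 8.52 L [ -46.7 -120.8   72.4] F [-0.7 -0.5  4.8] w 0.0453 tip 0.022
```

```bash
python3 -m inch '0 0 0.002 0 0 0;0 0 0.004 0 0 0;0 0 0.004 0 0 0' >/dev/null;python3 -c "
from h import *
st()";python3 -m inch '0 0 0.002 0 0 0;0 0 0.003 0 0 0;0 0 0.003 0 0 0' >/dev/null;python3 -c "
from h import *
st()"
```

```text
t 8.77 L [ -46.7 -120.8   69.8] F [-1.4  0.4  6.4] w 0.0454 tip 0.022
t 9.02 L [ -46.6 -120.9   69.3] F [-5.5  0.9 20.5] w 0.0453 tip 0.022
```

Catch is on its stop (20 N). I ease slightly and slide toward +y.

```bash
python3 -m inch '0.003 0 -0.001 0 0 0;0.006 0 -0.001 0 0 0;0.009 0 -0.001 0 0 0;0.012 0 -0.001 0 0 0;0.015 0 -0.001 0 0 0;0.018 0 -0.001 0 0 0;0.018 0 -0.001 0 0 0';python3 -c "
from h import *
st()"
```

```text
time_s: 9.6
position: [0.5922, -0.1105, 0.0698]
eef_rot: [0.666, 0.746, -0.001, 0.003]
force: [0.9, -7.3, 10.1]
width: 0.0454
finger_force: 5.9
t 9.6 L [ -45.6 -111.7   69.8] F [ 0.9 -7.3 10.1] w 0.0454 tip 0.022
```

```bash
python3 -m inch '0.003 0 0 0 0 0;0.006 0 0 0 0 0;0.009 0 0 0 0 0;0.012 0 0 0 0 0;0.015 0 0 0 0 0;0.015 0 0 0 0 0';python3 -c "
from h import *
st()"
```

```text
time_s: 10.1
position: [0.591, -0.1005, 0.0698]
eef_rot: [0.666, 0.746, -0.001, 0.003]
force: [0.8, -10.1, 11.5]
width: 0.0449
finger_force: 6.2
t 10.1 L [ -45.6 -101.7   69.8] F [  0.8 -10.1  11.5] w 0.0449 tip 0.022
```

```bash
python3 -m inch '0.003 0 0 0 0 0;0.006 0 0 0 0 0;0.009 0 0 0 0 0;0.012 0 0 0 0 0;0.015 0 0 0 0 0;0.018 0 0 0 0 0;0.018 0 0 0 0 0';python3 -c "
from h import *
st()"
```

```text
time_s: 10.68
position: [0.5894, -0.0868, 0.0698]
eef_rot: [0.666, 0.746, -0.001, 0.003]
force: [-0.4, -9.9, 10.4]
width: 0.0454
finger_force: 6.4
t 10.68 L [-45.6 -87.9  69.8] F [-0.4 -9.9 10.4] w 0.0454 tip 0.022
```

```bash
python3 -m inch '0.003 0 0 0 0 0;0.006 0 0 0 0 0;0.009 0 0 0 0 0;0.012 0 0 0 0 0;0.015 0 0 0 0 0;0.018 0 0 0 0 0;0.018 0 0 0 0 0';python3 -c "
from h import *
st()"
```

```text
time_s: 11.27
position: [0.5878, -0.0728, 0.0697]
eef_rot: [0.666, 0.746, -0.001, 0.003]
force: [0.5, -8.7, 11.8]
width: 0.0453
finger_force: 5.8
t 11.27 L [-45.6 -73.8  69.7] F [ 0.5 -8.7 11.8] w 0.0453 tip 0.022
```

```bash
python3 -m inch '0.002 0 0 0 0 0;0.004 0 0 0 0 0;0.006 0 0 0 0 0;0.006 0 0 0 0 0';python3 -c "
from h import *
st()";python3 -m inch '0.002 0 0 0 0 0;0.004 0 0 0 0 0;0.006 0 0 0 0 0;0.006 0 0 0 0 0';python3 -c "
from h import *
st()"
```

```text
time_s: 11.6
position: [0.5878, -0.0725, 0.0698]
eef_rot: [0.668, 0.745, -0.002, 0.005]
force: [1.2, -14.7, 9.1]
width: 0.0453
finger_force: 9.5
t 11.6 L [-45.6 -73.5  69.8] F [  1.2 -14.7   9.1] w 0.0453 tip 0.022
time_s: 11.93
position: [0.5876, -0.0721, 0.0698]
eef_rot: [0.669, 0.743, -0.003, 0.006]
force: [2.8, -22.8, 7.1]
width: 0.0452
finger_force: 13.1
t 11.93 L [-45.7 -73.1  69.8] F [  2.8 -22.8   7.1] w 0.0452 tip 0.022
```

The bolt is on its end stop (force climbs, no more travel). I relieve the side load and lift.

```bash
python3 -m inch '-0.006 0 0 0 0 0;-0.011 0 0 0 0 0;-0.013 0 -0.005 0 0 0;-0.013 0 -0.015 0 0 0;-0.013 0 -0.04 0 0 0;-0.013 0 -0.08 0 0 0;-0.013 0 -0.13 0 0 0;-0.013 0 -0.13 0 0 0;-0.06 0 -0.13 0 0 0;-0.06 0 -0.13 0 0 0';python3 - <<'E'
from h import *
st()
f=ctrl.grab_frame("wrist");g=ctrl.grab_frame("scene");pickle.dump((f,g),open("f6.pkl","wb"))
a=cv2.resize(f["img"],(400,300));b=cv2.resize(g["img"][175:295,160:320],(400,300),interpolation=cv2.INTER_CUBIC)
cv2.imwrite("pics/w6.png",np.hstack([a,b])[:,:,::-1])
E
```

```text
time_s: 12.77
position: [0.5908, -0.1103, 0.1662]
eef_rot: [0.667, 0.745, -0.001, 0.002]
force: [0.3, -2.7, -0.3]
width: 0.0453
finger_force: 0.0
t 12.77 L [ -46.9 -111.4  166.2] F [ 0.3 -2.7 -0.3] w 0.0453 tip 0.022
```

View pics/w6.png

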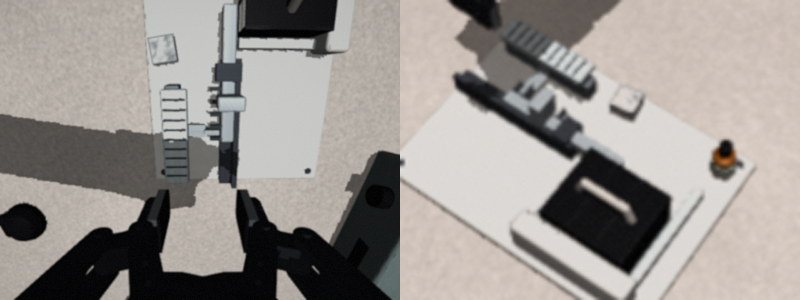

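The bolt tip now runs across the magazine's front (scene half, about (610,150)), and the lug is at (231,103). A quick numeric check before handing in.

```bash
python3 - <<'E'
from h import *
f,g=pickle.load(open("f6.pkl","rb"));s=1.28
q=lambda u,v,z:W2L(P,atz(f,(u+.5)*s-.5,(v+.5)*s-.5,z/1000)).round(1)
print("lug",q(231,97,72),q(231,110,72),"catch58",q(160,90,58),q(188,180,58),"catch50",q(160,90,50),q(188,180,50),"magfront",q(238,29,62),q(334,32,62))
st()
E
```

```text
lug [-20.8 -50.   72. ] [-20.4 -61.7  72. ] catch58 [-86.9 -44.6  58. ] [ -62.4 -139.2   58. ] catch50 [-88.3 -45.2  50. ] [ -63.  -143.1   50. ] magfront [-15.3   7.7  62. ] [70.9  7.  62. ]
t 12.87 L [ -47.4 -106.9  165. ] F [-0.9  0.4  0. ] w 0.0452 tip 0.022
```

```bash
python3 -c "
from h import *
print(ctrl.finish_job())"
```

```text
the job is handed in; nothing more can be done
None
```

I pushed the magazine home against the back stop and slid the bolt home to its end stop, with the catch held down the whole way. I then released everything and handed the job in at about 13 s. The catch springing back up wasn't measured directly, and no verdict came back.

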